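# Load a contactor into a sloping wiring fixture and clamp it

### The job

Swing the hold-down arm of the sloping wiring fixture well clear of the pocket, then seat the black and grey contactor base-down in the pocket, flat, square and fully home (either way round), without dropping it. Then swing the arm back to its stop, so that its pad stands over the top of the contactor, and let go. Leave the other things on the table where they are.

Things in the scene. Friction and masses are not known exactly. Their poses are not given: they have to be found in the camera images.
- contactor: The part: an electrical contactor standing on its base. Black base block 70 (own x) x 45 (own y) x 45 mm high; on it, centred, a pale grey block 44 (x) x 40 (y) mm that reaches up to 75 mm (details to 78 mm): grasp this block across its 40 mm. About 0.31 kg. Origin: centre of the underside; z up. A half turn about z makes no difference to the pocket.
- nest: The fixture's pocket, fixed: 73.5 (own x) x 48 (own y) mm, 12 mm deep, 3 mm chamfer round the mouth, in a grey plate 100 x 78 mm. Origin: centre of the pocket floor, 52 mm above the table. Own x points uphill, away from the robot, y to the left across the slope, z square out of the pocket, leaning 30 degrees towards the robot. A seated contactor has its origin here and its z along this z.
- hold_down (a joint): Swivel angle of the steel hold-down arm about its post (axis square to the slope), rad. 0 = closed, at its stop: the arm points downhill, its pad and knob above the middle of the pocket. Grows to 2.0 as it swings to the left (own +y of nest); at 1.57 it points straight left. Starts at 0 to 0.35. Friction hinge: needs about 1 N at the knob, stays where it is left.
- pivot (a point): Point on the swivel axis at the top of the arm's round post (18 mm diameter), at (82, 0, 83) mm in the frame of nest. The arm's bar is 18 mm wide and lies 84 to 92 mm from the pocket floor (along z of nest); the pad under its end is 81 mm from the pocket floor, so it passes over a seated contactor.
- knob (a point): Middle of the black round upright knob near the free end of the arm: 22 mm diameter, 28 mm tall (97 to 125 mm from the pocket floor, measured along z of nest), axis parallel to the swivel axis and 80 mm from it.
- relay_box: Bystander: small grey-brown carton 44 x 56 x 34 mm, loose. Origin: centre of the underside.
- tape_roll_black: Bystander: black roll of tape lying flat, 65 mm diameter, 18 mm high, loose. Origin: centre of the underside.
- blue_tin: Bystander: small round tin with a lid, 68 mm diameter, 92 mm tall, standing, loose. Origin: centre of the underside.
Mind the look-alikes: they are no part of the job. What is shaped like the contactor but purple or turquoise is not meant.

How it is judged (in metres and radians):
On the way, in this order (a step that is already met when the one before it is completed fails the run):
1. the hold-down arm is swung clear of the pocket (more than 0.9 rad open) (value of joint hold_down above 0.9 rad), for 0.2 s.
2. the contactor is seated flat, square and fully home in the pocket (z of contactor in the frame of nest between -0.004 and 0.003 m and distance between contactor and nest below 0.006 m and angle between the z axis of contactor and the z axis of nest, either way round below 0.05 rad and angle between the x axis of contactor and the x axis of nest, either way round below 0.08 rad), for 0.2 s.
At the end, for the whole second after the job is handed in: The contactor rests in the pocket, its base within 3 mm of the pocket floor, its origin within 6 mm of the pocket's, flat within 0.05 rad and square within 0.08 rad (either way round), at rest, with the hold-down arm swung back over it to less than 0.2 rad (all of step 2 and value of joint hold_down below 0.2 rad and linear speed of contactor below 0.02 m/s and angular speed of contactor below 0.2 rad/s); the robot touches nothing.
It fails at once if the contactor is dropped or thrown (moves faster than 0.4 m/s while the fingers do not touch it) (contact force between the fingers and contactor below 0.05 N and linear speed of contactor above 0.4 m/s).
It fails at once if a bystander (carton, roll of tape, tin) is moved by more than 20 mm or tipped (distance of any of relay_box, tape_roll_black, blue_tin from where it was at the start of the episode above 0.02 m or angle between any of relay_box, tape_roll_black, blue_tin's own z axis and vertical above 0.3 rad).
It also fails if it takes over 72 s, if anything falls off the work surface, if the arm or the gripper's body presses on something with over 40 N, if the wrist force passes 120 N, or if a joint passes its speed limit or range.

### The arm

A 6-joint arm with a two-finger parallel gripper is mounted at the origin on a cart in front of the work surface, level with it; the furniture and walls round the work are solid. World frame = base frame: x ahead of the robot, y to its left, z up, the work surface at z = 0. Lengths are in m, angles in degrees, forces in N, time in s.
With the tool pointing down it reaches from about 0.325 to 0.775 m from the base axis. Payload 5.5 kg.
Tool frame: the origin (TCP) lies at the centre of the arm's flange, where the gripper is bolted on; the fingertips stand 182 mm ahead of it and the grasp point (between the pads) lies 163 mm ahead of it; z points along the fingers, y is the line along which they close (so a half turn about z gives the same grasp; the last joint's range is limited). The gripper opens to 88 mm and grips with 3 to 60 N. Pads are 20 mm wide; open, the fingers measure 115 mm over their backs; the gripper's body (75 mm by 178 mm) begins 61 mm behind the grasp point.
Start: joints at [-74.467, 5.22, 70.514, -0, 104.267, -3.249], TCP at [0.193, -0.568, 0.405] pointing down, gripper open.
Joint ranges: [-164.24, 164.24], [-49.07, 125.15], [9.68, 141.18], [-86.29, 266.29], [3.28, 154.24], [-151.56, 151.56]. Speed limits (degrees/s): [147.25, 147.25, 172.46, 180, 180, 180].

### API

Orientations are given as [roll, pitch, yaw] about the fixed x, y, z axes, in that order (R = Rz(yaw) Ry(pitch) Rx(roll)).
In Python, from station import r gives the robot as it stands. The module is installed in compiled form; this text tells all that it offers. Calls block until the motion is done:
- r.reach(position, orientation): joint-space move of the TCP to a pose.
- r.servo_line(position, rotation=None, speed=0.15): straight line of the TCP; rotation=None keeps the orientation; speed is the mean speed in m/s.
- r.move_joints(angles): joint-space move.
- r.let_go() and r.grab(squeeze=None): open the fingers fully, or close them until they stop; squeeze is the grip in N (None keeps the last).
- r.wait(seconds).
- r.inverse_kinematics(position, orientation): joint angles nearest the present ones, or None.
- r.sense(): the state.
- r.snapshot(name): name is "side" or "top" or "wrist"; returns a dict with "frame" (384x512x3 uint8, red, green, blue), "fx", "fy", "cx", "cy" (pixels), "R" (3x3) and "t" (3): a world point X has camera coordinates R X + t. Camera axes: x right, y down, z forward; pixel columns grow to the right and rows downward; lengths in m; the calibration is good to about 2 mm. A picture is of the moment at which its call begins. There is no depth.
A pose or a line that the arm cannot do raises r.IKError and nothing moves.
- r.hand_in(): hands the job in; it is judged then, once.
The state is a dict: "clock": time; "joints": joint angles; "joint_vel": joint speeds; "joint_torque": joint torques, N m; "tcp_pos": TCP position; "orientation": TCP orientation; "contact_force": force on the tool from outside, world axes, zero at the start; "torque": the same for the moment, N m; "opening": finger opening in m; "gripper_force": force on a finger pad.
Only numpy, scipy, OpenCV 4.12 (cv2) and the standard library are available. Lean on these libraries where they do the work, as an engineer would, in place of code of your own. Each camera call takes 0.05 s, during which the arm holds its last target. There are 200 camera calls.

## Working session

There is one attempt and no reset: what is moved stays moved. The work goes in short steps, each a Python script; the robot and the scene stay as the last script left them, time stands still between calls to the robot, and variables do not carry over. Pictures are saved under pics/ and viewed, at most 10 in all, crops included, and the job is handed in when it is done.

```bash
mkdir -p pics
python3 - <<'E'
from station import r
import cv2,numpy as np,pickle
d={}
for n in("side","top","wrist"):
    d[n]=r.snapshot(n)
pickle.dump(d,open('s0.pkl','wb'))
a=[cv2.cvtColor(d[n]["frame"],cv2.COLOR_RGB2BGR) for n in("side","top")]
for n,i in zip("st",a): cv2.imwrite(f"pics/0{n}.png",cv2.resize(i,(768,576)))
for n in d: s=d[n];print(n,s["fx"],s["cx"],s["cy"],(-s["R"].T@s["t"]).round(3),s["R"].round(2).tolist())
print(r.sense())
E
```

```text
side 412.1606564805743 255.8449157857979 182.24524940915234 [ 0.474 -0.872  0.701] [[1.0, -0.04, -0.01], [-0.03, -0.55, -0.84], [0.02, 0.84, -0.55]]
top 394.0639740396419 256.8457711844681 190.1558803420554 [0.437 0.02  1.398] [[0.0, -1.0, 0.02], [-1.0, -0.0, -0.05], [0.05, -0.02, -1.0]]
wrist 281.46797149428886 255.98331206897302 191.5814685809319 [ 0.259 -0.546  0.383] [[0.32, -0.95, -0.0], [-0.92, -0.31, 0.25], [-0.24, -0.08, -0.97]]
{'clock': 0.15, 'joints': array([-7.44664365e+01,  5.25415429e+00,  7.05668492e+01, -1.90346764e-03,
        1.04266206e+02, -3.24793281e+00]), 'joint_vel': array([ 0.06021772, -0.04115264, -0.24309893,  0.02250875,  0.02883545,
        0.03445405]), 'joint_torque': array([ 1.56146780e-03, -4.47044492e+01, -4.06908953e+01,  6.99269772e-02,
        2.74205231e-02, -1.30645494e-04]), 'tcp_pos': array([ 0.19319009, -0.5681007 ,  0.40374836]), 'orientation': array([-1.79912826e+02, -3.09850130e-03,  1.87810263e+01]), 'contact_force': array([ 0.86040409, -0.13735583,  0.76971158]), 'torque': array([-0.01004771, -0.01499716, -0.02077582]), 'gripper_force': 0.0, 'opening': 0.08806201587910516}
```

View pics/0s.png

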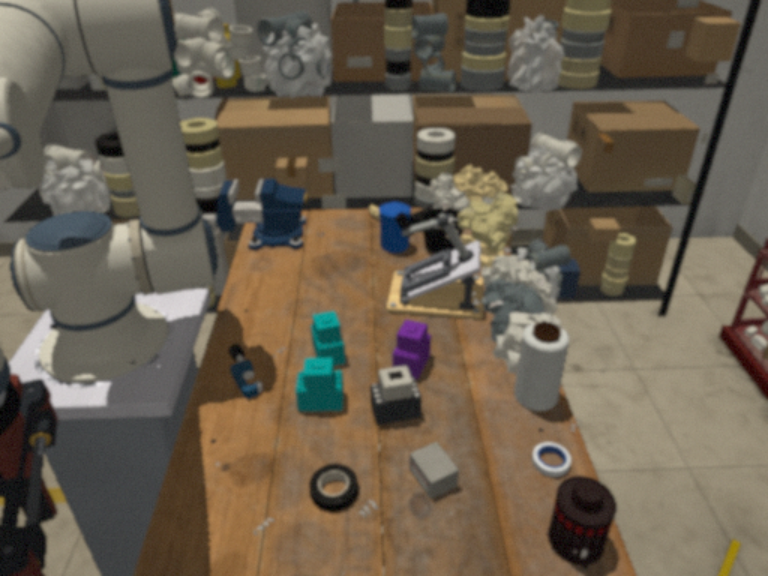

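View pics/0t.png

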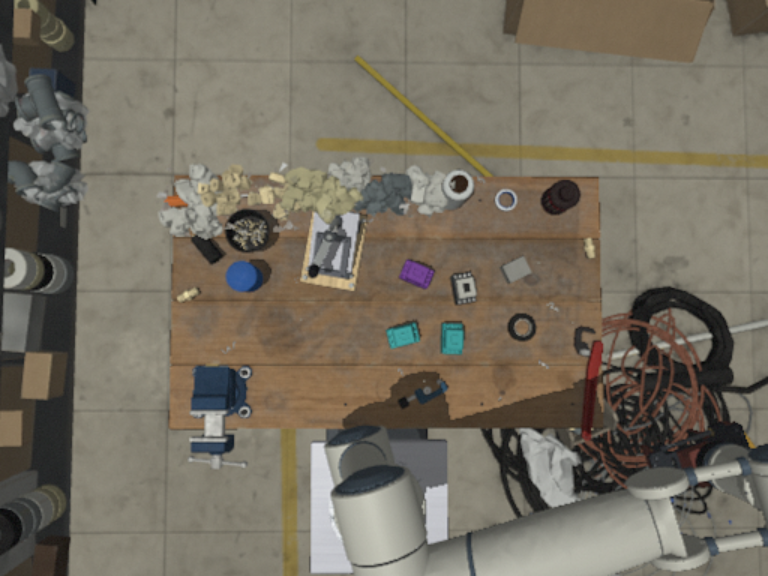

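The side picture shows four contactor shapes: two turquoise at (327,338) and (320,385), a purple one at (412,348), and a black and grey one at (396,395). In the top picture the black and grey one is at (465,288). That one fits the description. The fixture is at top (333,250), with its arm swung slightly to the left (knob at (314,270)). The carton is at top (516,269), the tape roll at (522,327) and the tin at (244,277). Next I'll take close wrist views.

```bash
cat > h.py <<'E'
from station import r
import cv2,numpy as np,pickle
from scipy.spatial.transform import Rotation as Ro
from scipy.optimize import least_squares
def ray(s,u,v):
    d=s["R"].T@np.array([(u-s["cx"])/s["fx"],(v-s["cy"])/s["fy"],1]);return -s["R"].T@s["t"],d
def atz(s,u,v,z):
    c,d=ray(s,u,v);return c+d*(z-c[2])/d[2]
def proj(s,X):
    p=np.atleast_2d(X)@s["R"].T+s["t"];return np.c_[s["fx"]*p[:,0]/p[:,2]+s["cx"],s["fy"]*p[:,1]/p[:,2]+s["cy"]]
def crop(s,x0,y0,w,h,k,fn):
    i=cv2.cvtColor(s["frame"][y0:y0+h,x0:x0+w],cv2.COLOR_RGB2BGR);cv2.imwrite(fn,cv2.resize(i,None,fx=k,fy=k,interpolation=cv2.INTER_CUBIC))
E
python3 - <<'E'
from h import *
d=pickle.load(open('s0.pkl','rb'))
T=d["top"]
for n,u,v,z in(("cont",465,288,.075),("fix",333,250,.06),("knob",314,270,.15),("carton",516,269,.034),("tape",522,327,.018),("tin",244,277,.092),("purple",417,273,.07),("turq",403,335,.07),("turq2",453,338,.07)): print(n,atz(T,u/1.5,v/1.5,z).round(3))
c=atz(T,310,192,.075)
r.reach([c[0]-.03,c[1],.42],[180,0,0]); 
out={'c':r.snapshot("wrist"),'cs':r.snapshot("side")}
f=atz(T,222,167,.06)
r.reach([f[0]-.08,f[1],.45],[180,0,0]); out['f']=r.snapshot("wrist")
pickle.dump(out,open('s1.pkl','wb'))
crop(out['c'],0,0,512,384,1.5,'pics/1c.png');crop(out['f'],0,0,512,384,1.5,'pics/1f.png')
print(r.sense()['clock'])
E
```

```text
cont [ 0.504 -0.19   0.075]
fix [0.59  0.107 0.06 ]
knob [0.537 0.141 0.15 ]
carton [ 0.55  -0.316  0.034]
tape [ 0.416 -0.333  0.018]
tin [0.526 0.301 0.092]
purple [ 0.537 -0.083  0.07 ]
turq [ 0.398 -0.051  0.07 ]
turq2 [ 0.391 -0.164  0.07 ]
3.175
```

View pics/1c.png

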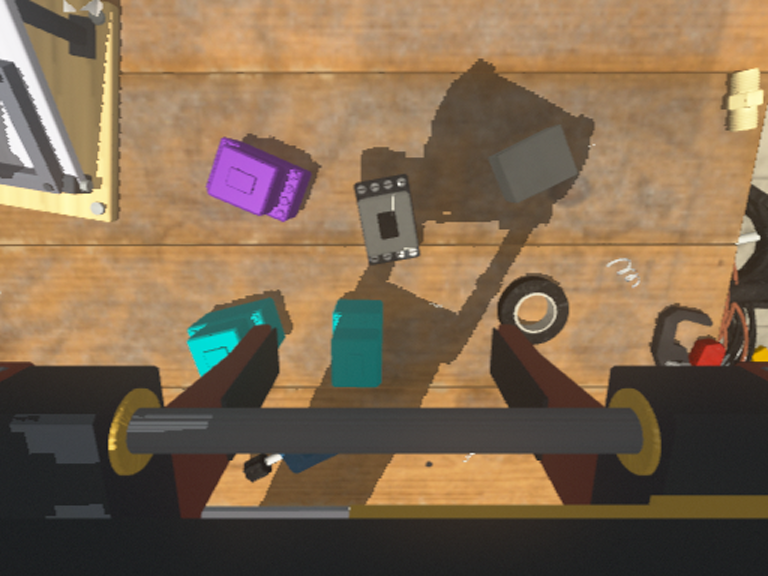

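View pics/1f.png

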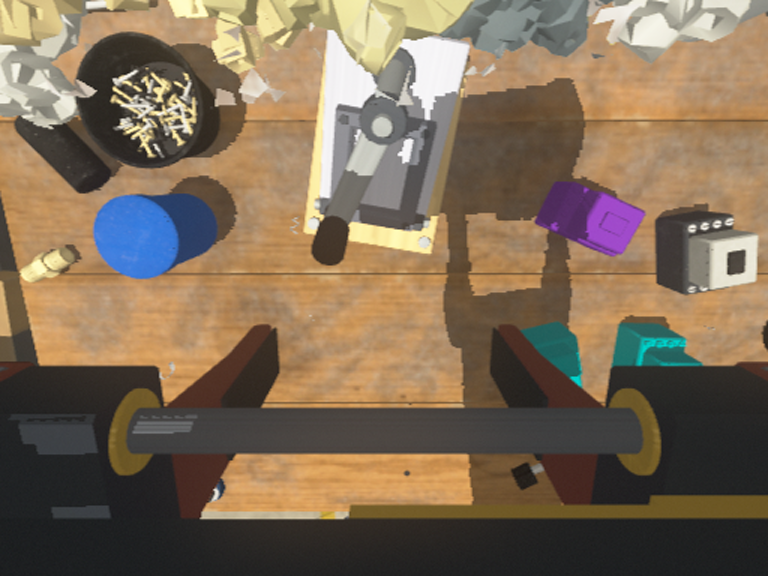

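The first wrist view shows the black/grey contactor at (387,222), purple at (260,178) and turquoise at (235,335) and (358,343). The second shows the fixture plate at about (385,170), the pivot post at (383,122) and the knob at (331,240). Next, one enlarged composite of both.

Run:
```python
from h import *
o=pickle.load(open('s1.pkl','rb'))
crop(o['f'],195,20,120,150,4,'pics/a.png');crop(o['c'],225,105,64,80,5,'pics/b.png')
a=cv2.imread('pics/a.png');b=cv2.imread('pics/b.png')
m=np.zeros((600,800,3),np.uint8);m[:600,:480]=a;m[:400,480:800]=b
cv2.imwrite('pics/2.png',m)
```

```text
(no output)
```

View pics/2.png

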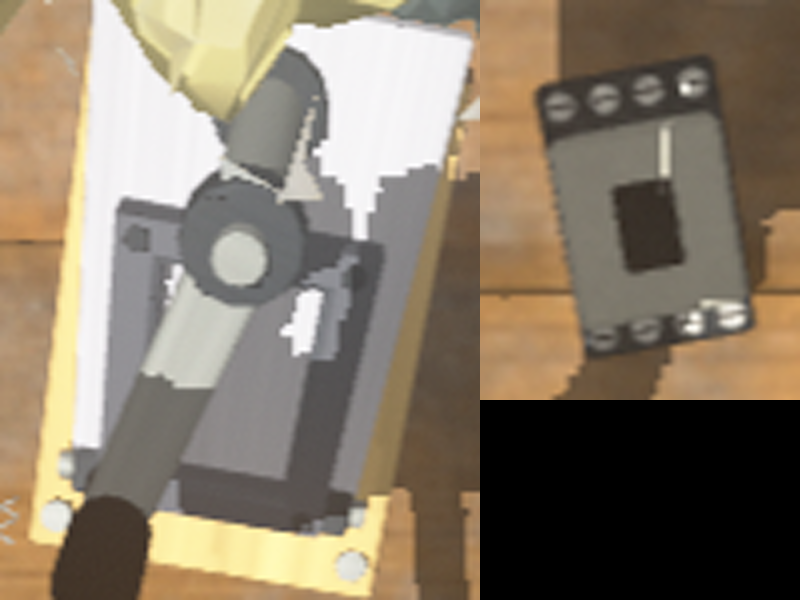

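```bash
cat >> h.py <<'E'
def Rn(yaw): return (Ro.from_euler('z',yaw)*Ro.from_euler('y',-np.pi/6)).as_matrix()
def N(p,X): return np.array([p[0],p[1],.052])+np.atleast_2d(X)@Rn(p[2]).T
def C(p,X): return np.array([p[0],p[1],0])+np.atleast_2d(X)@Ro.from_euler('z',p[2]).as_matrix().T
def knobpts(q,z,L=.08): return np.array([.082-L*np.cos(q),L*np.sin(q),z])
E
python3 - <<'E'
from h import *
o=pickle.load(open('s1.pkl','rb'))
px=np.array([(552,140),(718,112),(748,300),(580,325),(538,90),(712,57),(757,325),(590,357)],float)
px=(px-[480,0])/5+[225,105]
a,b=.022,.020;A,B=.035,.0225
X=np.array([(a,b,.075),(a,-b,.075),(-a,-b,.075),(-a,b,.075),(A,B,.045),(A,-B,.045),(-A,-B,.045),(-A,B,.045)])
f=lambda p:(proj(o['c'],C(p,X))-px).ravel()
s=least_squares(f,[.5,-.19,.1]);print('cont',s.x,np.degrees(s.x[2]),f(s.x).reshape(-1,2).round(1).tolist())
pn=np.array([(120,202),(385,245),(308,533)],float)/4+[195,20]
Y=np.array([(.05,.039,.012),(.05,-.039,.012),(-.05,-.039,.012)])
kp=np.array([(102,500)])/4.+[195,20]   # knob top centre / bottom are uncertain
dp=np.array([(240,257)])/4.+[195,20]
def g(p): return np.r_[(proj(o['f'],N(p,Y))-pn).ravel()]
t=least_squares(g,[.59,.107,-.15]);p=t.x;print('nest',p,np.degrees(p[2]),g(p).reshape(-1,2).round(1).tolist())
im=cv2.cvtColor(o['f']["frame"],cv2.COLOR_RGB2BGR)[20:170,195:315];im=cv2.resize(im,None,fx=4,fy=4)
def dr(X,c):
    q=((proj(o['f'],N(p,X))-[195,20])*4).astype(np.int32);cv2.polylines(im,[q],True,c,1)
R=lambda a,b,z:[(a,b,z),(a,-b,z),(-a,-b,z),(-a,b,z)]
dr(R(.05,.039,.012),(0,255,0));dr(R(.03675,.024,.012),(0,0,255));dr(R(.03675,.024,0),(0,160,255))
th=np.linspace(0,2*np.pi,40)
dr(np.c_[.082+.009*np.cos(th),.009*np.sin(th),.083+0*th],(255,0,255))
q=.3
for z in(.097,.125):
    k=knobpts(q,z);dr(np.c_[k[0]+.011*np.cos(th),k[1]+.011*np.sin(th),z+0*th],(255,255,0))
cv2.imwrite('pics/3.png',im)
E
```

```text
cont [ 0.50757724 -0.19586372  0.1730592 ] 9.91556161718966 [[-1.1, 0.3], [0.7, -0.4], [0.6, 0.3], [0.4, 1.1], [-0.9, -1.3], [0.7, -1.3], [0.4, 1.0], [-0.9, 0.6]]
nest [ 0.58707099  0.10991231 -0.18859165] -10.805505644671989 [[-1.2, -1.2], [0.1, 1.8], [1.3, -0.7]]
```

View pics/3.png

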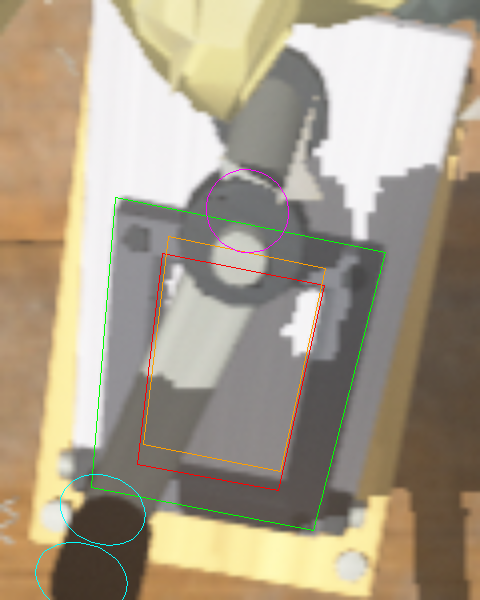

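The overlay fits the plate corners to within 2 px. The knob sits at about q≈0.25. Next I push it open with closed fingers.

```bash
cat >> h.py <<'E'
def tool(p,pt,L,dyaw=0):
    "TCP pose with the point L ahead of the flange at nest point pt, tool z = -nest z"
    R=Rn(p[2])@Ro.from_euler('xz',[180,0],degrees=True).as_matrix()@Ro.from_euler('z',dyaw).as_matrix()
    return N(p,pt)[0]-R[:,2]*L, Ro.from_matrix(R).as_euler('xyz',degrees=True)
def push(p,q,side,z,gap=.0245):
    k=knobpts(q,z);return k-side*gap*np.array([np.sin(q),np.cos(q),0])
E
python3 - <<'E'
from h import *
p=[.587,.110,-.175]
r.grab(5)
a=push(p,-.15,1,.103)
r.reach(*tool(p,a+[0,0,.07],.182))
r.servo_line(tool(p,a,.182)[0],speed=.12)
for q in np.arange(.1,1.76,.15):
    r.servo_line(tool(p,push(p,q,1,.103),.182)[0],speed=.12)
    print(round(q,2),r.sense()['contact_force'].round(1),r.sense()['clock'])
e=push(p,1.6,1,.103)
r.servo_line(tool(p,e+[-.02,0,.08],.182)[0],speed=.2)
r.reach(*tool(p,[-.075,0,.40],0))
s=r.snapshot('wrist');s2=r.snapshot('side');pickle.dump((s,s2),open('s2.pkl','wb'))
crop(s,0,0,512,384,1.5,'pics/4.png');print(r.sense()['clock'])
E
```

```text
0.1 [ 1.1  0.5 -0.3] 6.225
0.25 [-0.3  1.1  0.2] 6.4833
0.4 [-0.8  0.9 -0. ] 6.7417
0.55 [-0.6 -0.5 -0. ] 7.0
0.7 [ 0.1 -0.6 -0.2] 7.2583
0.85 [-0.4  0.1  0.1] 7.5167
1.0 [0.4 0.3 0. ] 7.775
1.15 [-0.8 -0.1  0.7] 8.0333
1.3 [ 0.3 -0.1 -0.1] 8.2917
1.45 [-0.4  0.7 -0.8] 8.55
1.6 [ 0.2 -1.3 -0.2] 8.8083
1.75 [ 0.2 -0.2  0.6] 9.0667
10.3833
```

View pics/4.png

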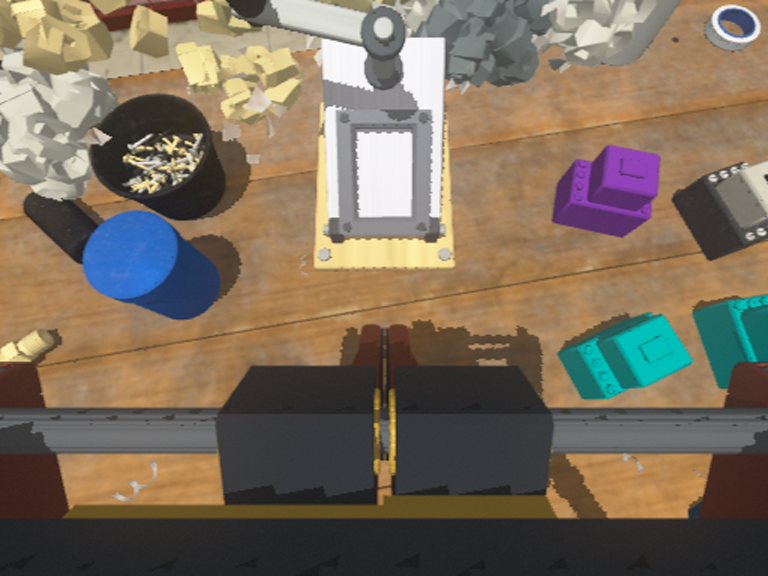

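The arm is now open past about 1.6 rad and points left. The pocket is clear at about (384,172). I'll enlarge it to measure.

Run:
```python
from h import *
s=pickle.load(open('s2.pkl','rb'))[0]
crop(s,205,65,105,98,6,'pics/5.png')
```

```text
(no output)
```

View pics/5.png

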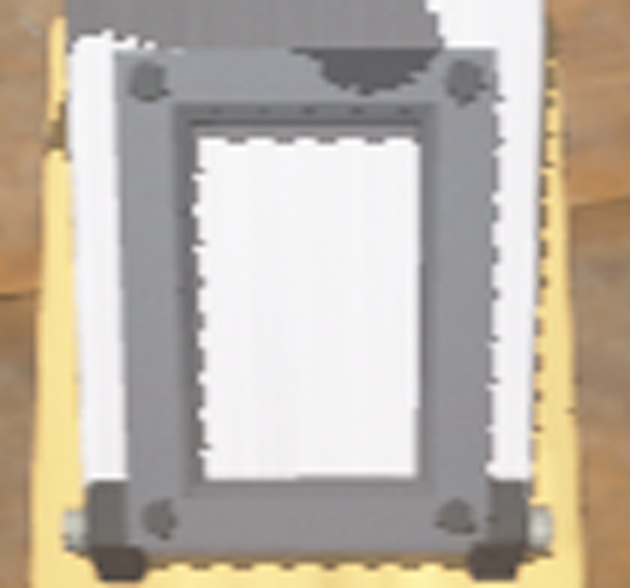

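```bash
cat > fitn.py <<'E'
from h import *
s=pickle.load(open('s2.pkl','rb'))[0]
px=np.array([(115,48),(497,48),(490,552),(128,552),(172,102),(440,102),(437,494),(190,494),(197,135),(421,135)],float)/6+[205,65]-.4
a,b,A,B=.05,.039,.03975,.027;z=.012
X=np.array([(a,b,z),(a,-b,z),(-a,-b,z),(-a,b,z),(A,B,z),(A,-B,z),(-A,-B,z),(-A,B,z),(.03675,.024,0),(.03675,-.024,0)])
f=lambda p:(proj(s,N(p,X))-px).ravel()
p=least_squares(f,[.587,.11,-.17],loss='soft_l1').x
if __name__=='__main__':print('nest',p,np.degrees(p[2]),f(p).reshape(-1,2).round(1).tolist())
E
python3 fitn.py
python3 - <<'E'
from h import *
c=np.array([.5076,-.1959]);y=.173
r.let_go()
xy=c-.075*np.array([np.cos(y),np.sin(y)])
r.reach([*xy,.42],[180,0,np.degrees(y)])
r.wait(.3)
s=r.snapshot('wrist');pickle.dump(s,open('s3.pkl','wb'))
u=proj(s,[c[0],c[1],.06])[0].astype(int);print(u,r.sense()['clock'])
x0,y0=u-[50,50];print(x0,y0)
crop(s,x0,y0,100,100,6,'pics/6.png')
E
```

```text
nest [ 0.58326528  0.10954951 -0.1669401 ] -9.564962974909262 [[-0.3, 0.6], [0.7, 0.2], [0.1, -1.0], [0.3, -0.6], [0.4, 0.6], [0.1, 0.3], [-0.2, 0.8], [-1.0, 1.1], [-0.6, -1.3], [0.1, -1.5]]
[255 112] 13.4333
205 62
```

View pics/6.png

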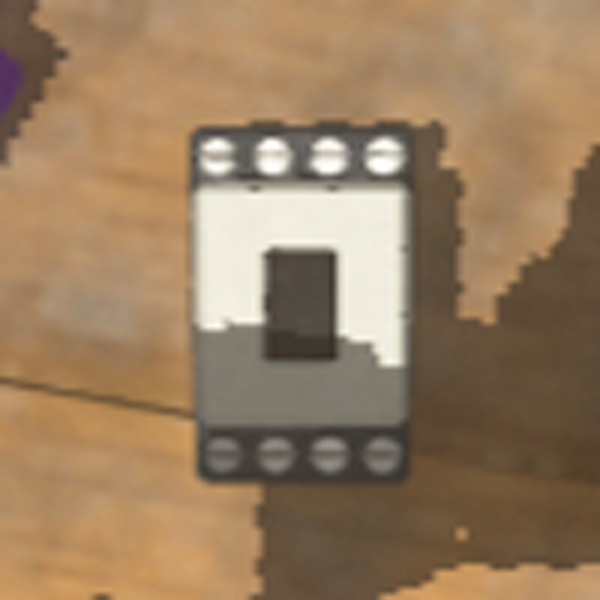

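The crop confirms the black base with the pale grey block, screws at both ends: grey top corners (192,185) to (407,427), base corners (190,128) to (409,482). I'll fit this, grasp, lift and go to the pre-insert pose.

Run:
```python
from h import *
from fitn import p
s=pickle.load(open('s3.pkl','rb'))
px=np.array([(192,185),(412,183),(407,427),(198,427),(190,128),(412,125),(409,482),(199,482)],float)/6+[205,62]-.4
a,b=.022,.020;A,B=.035,.0225
X=np.array([(a,b,.075),(a,-b,.075),(-a,-b,.075),(-a,b,.075),(A,B,.045),(A,-B,.045),(-A,-B,.045),(-A,B,.045)])
f=lambda c:(proj(s,C(c,X))-px).ravel()
c=least_squares(f,[.5,-.19,.1],loss='soft_l1').x;print('cont',c,np.degrees(c[2]),f(c).reshape(-1,2).round(1).tolist())
o=[180,0,np.degrees(c[2])]
assert abs(c[0]-.5076)<.006 and abs(c[1]+.196)<.006
r.reach([c[0],c[1],.068+.163+.06],o)
r.servo_line([c[0],c[1],.068+.163],speed=.1)
print(r.sense()['contact_force'].round(1))
r.grab(30); r.wait(.2)
print({k:np.round(v,3) for k,v in r.sense().items() if k in('opening','gripper_force','tcp_pos','contact_force')})
r.servo_line([c[0],c[1],.068+.163+.16],speed=.15)
P,O=tool(p,[0,0,.068+.07],.163)
r.reach(P,O); r.wait(.3)
q=r.sense();print(q['opening'],q['contact_force'].round(2),q['clock'],q['orientation'].round(2),O.round(2),(q['tcp_pos']-P).round(4))
w,si=r.snapshot('wrist'),r.snapshot('side');pickle.dump((w,si),open('s4.pkl','wb'))
i=cv2.hconcat([cv2.resize(cv2.cvtColor(w['frame'],4)[20:270,130:380],(400,400)),cv2.resize(cv2.cvtColor(si['frame'],4)[110:240,230:360],(400,400))])
cv2.imwrite('pics/7.png',i)
```

```text
cont [ 0.50732731 -0.1951323   0.1799875 ] 10.312523915997282 [[-0.1, -0.5], [-0.1, -0.3], [0.4, 0.1], [-0.2, 0.3], [-0.5, -0.3], [0.6, -0.1], [0.5, 0.3], [-0.6, 0.5]]
[-0.1  1.5  0.4]
{'tcp_pos': array([ 0.507, -0.195,  0.231]), 'contact_force': array([-0.619,  1.292,  0.82 ]), 'gripper_force': np.float64(29.917), 'opening': np.float64(0.04)}
0.03971188433559228 [ 0.58  0.03 -2.73] 18.5667 [179.99 -29.99  -9.64] [180.   -30.    -9.56] [ 0.0004 -0.0006  0.0002]
```

View pics/7.png

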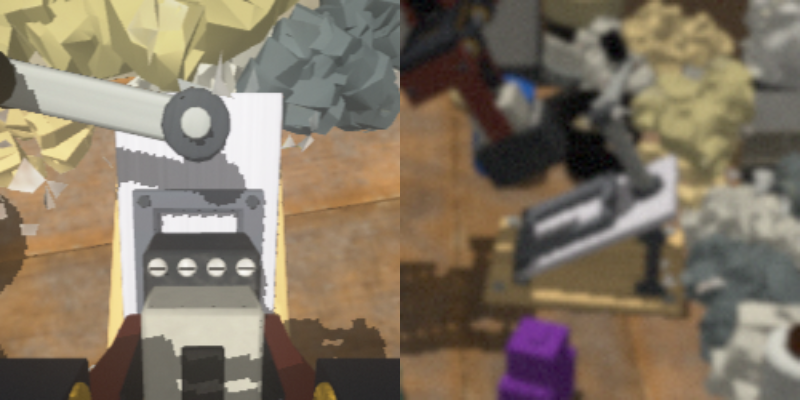

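The contactor is held square above the pocket, seen at about (205,270) in the left half, with the pocket behind it. Next is a force-guarded insertion.

Run:
```python
from h import *
from fitn import p
R=Rn(p[2]);f0=r.sense()['contact_force']
def st(z,tag=''):
    q=r.sense();F=(q['contact_force']-f0)@R
    a=(q['tcp_pos']-np.array([p[0],p[1],.052]))@R-[0,0,.163+.068]
    print(tag,round(z*1e3,1),'act mm',(a*1e3).round(1),'F',F.round(1),'T',q['torque'].round(2));return F
r.servo_line(tool(p,[0,0,.068+.014],.163)[0],speed=.08);st(.014)
for z in np.arange(.012,-.0041,-.002):
    r.servo_line(tool(p,[0,0,.068+z],.163)[0],speed=.03);r.wait(.05)
    F=st(z)
    if np.linalg.norm(F)>15: break
print(r.sense()['opening'],r.sense()['clock'])
```

```text
14.0 act mm [ 0.3  0.1 14.3] F [ 0.4 -0.7  0.6] T [ 0.12  0.49 -0.  ]
 12.0 act mm [ 0.1  0.  12.3] F [0.4 0.  1.2] T [ 0.16  0.52 -0.02]
 10.0 act mm [-0.  -0.   9.9] F [ 0.9 -1.   0.5] T [0.08 0.51 0.01]
 8.0 act mm [-0.1 -0.   7.9] F [ 0.5 -0.5 -0.6] T [ 0.06  0.53 -0.05]
 6.0 act mm [-0.1 -0.   5.9] F [-0.5 -0.2 -0.6] T [0.12 0.54 0.02]
 4.0 act mm [-0.1 -0.   3.9] F [ 0.7 -0.5  0.3] T [0.12 0.46 0.01]
 2.0 act mm [-0.1  0.   1.9] F [ 0.8 -0.9  0.2] T [ 0.13  0.5  -0.03]
 0.0 act mm [-0.  -0.  -0.1] F [-0.5 -0.1  0.9] T [ 0.1   0.51 -0.02]
 -2.0 act mm [ 0.3  0.5 -0.8] F [-5.  -0.  10.6] T [ 0.35  1.17 -0.02]
 -4.0 act mm [ 0.7  0.6 -1.1] F [-11.5  -1.   26.2] T [ 0.18  2.35 -0.32]
0.03975921393868915 22.2167
```

Fully home: the force only rose at z≈0, and lateral offset is under 1 mm. I'll relax, release and retreat. Then I'll check that the spot uphill of the knob is free of the rubble pile, using sight lines in the earlier images.

Run:
```python
from h import *
from fitn import p
r.servo_line(tool(p,[0,0,.068-.0005],.163)[0],speed=.03);r.wait(.2)
q=r.sense();print(q['contact_force'].round(1),((q['tcp_pos']-np.array([p[0],p[1],.052]))@Rn(p[2])-[0,0,.231]).round(4))
r.let_go();r.wait(.3)
r.servo_line(tool(p,[0,0,.068+.13],.163)[0],speed=.12)
r.reach(*tool(p,[-.075,0,.40],0));r.wait(.2)
S={'side':r.snapshot('side'),'top':r.snapshot('top'),'wrist':r.snapshot('wrist')};pickle.dump(S,open('s5.pkl','wb'))
# seated check: project grey top corners, report contrast; sight-line test at the finger start
X=np.array([(.022,.02,.075),(.022,-.02,.075),(-.022,-.02,.075),(-.022,.02,.075)])
print('expected grey top',proj(S['wrist'],N(p,X)).round(1).tolist())
w=S['wrist'];g=cv2.cvtColor(w['frame'],cv2.COLOR_RGB2GRAY)
u=proj(w,N(p,[[0,0,.075]]))[0].astype(int)
print('row',g[u[1]+8,u[0]-32:u[0]+33].tolist());print('row up',g[u[1]-8,u[0]-32:u[0]+33].tolist());print('col',g[u[1]-45:u[1]+46,u[0]+10].tolist(),u)
top=pickle.load(open('s0.pkl','rb'))['top']
for x in(.11,.125,.135):
  for y in(.06,.08,.095):
    for z in(.103,.14,.18):
      P=N(p,[[x,y,z]]); 
      o=[]
      for s in(top,S['wrist'],S['side']):
        k=proj(s,P)[0];i,j=int(k[1]),int(k[0]);o.append((j,i,s['frame'][i,j].tolist() if 0<=i<384 and 0<=j<512 else None))
      print(x,y,z,P[0].round(3),o)
print(r.sense()['clock'])
```

```text
[ 1.1  2.3 -2.6] [ 0.0001  0.0002 -0.0007]
expected grey top [[234.9, 89.6], [274.2, 89.6], [273.5, 133.6], [235.7, 133.6]]
row [241, 219, 159, 145, 145, 144, 146, 145, 145, 145, 142, 130, 115, 98, 133, 174, 205, 220, 219, 219, 220, 218, 215, 216, 216, 218, 171, 85, 78, 78, 79, 77, 78, 79, 78, 78, 79, 81, 78, 86, 175, 219, 219, 218, 218, 219, 220, 221, 220, 220, 202, 164, 115, 82, 88, 89, 89, 122, 144, 144, 144, 143, 144, 208, 239]
row up [242, 211, 148, 149, 148, 148, 148, 148, 149, 150, 142, 123, 112, 105, 150, 197, 217, 222, 222, 221, 221, 222, 223, 221, 221, 221, 177, 92, 77, 78, 78, 76, 78, 79, 78, 77, 78, 78, 77, 89, 178, 222, 222, 222, 222, 222, 222, 222, 221, 222, 216, 189, 134, 88, 88, 121, 144, 148, 147, 147, 147, 145, 146, 143, 211]
col [141, 142, 142, 106, 95, 93, 93, 92, 92, 93, 91, 146, 127, 105, 90, 89, 95, 96, 96, 107, 107, 100, 98, 98, 155, 190, 221, 224, 224, 224, 222, 222, 222, 221, 222, 223, 222, 222, 222, 222, 222, 220, 220, 220, 220, 220, 219, 220, 220, 221, 219, 220, 220, 219, 218, 218, 220, 221, 220, 221, 220, 218, 219, 219, 219, 218, 158, 117, 76, 70, 69, 71,
[... 2388 characters left out ...]
7, 101, [90, 84, 78])]
0.135 0.08 0.103 [0.661 0.178 0.209] [(195, 137, [118, 113, 90]), (156, -59, None), (310, 121, [169, 150, 108])]
0.135 0.08 0.14 [0.643 0.181 0.241] [(193, 141, [120, 106, 86]), (138, -92, None), (304, 110, [67, 53, 39])]
0.135 0.08 0.18 [0.623 0.184 0.275] [(190, 146, [152, 140, 113]), (109, -144, None), (298, 98, [99, 98, 88])]
0.135 0.095 0.103 [0.664 0.192 0.209] [(190, 136, [152, 148, 115]), (138, -59, None), (311, 119, [169, 153, 106])]
0.135 0.095 0.14 [0.645 0.195 0.241] [(188, 140, [176, 162, 127]), (116, -92, None), (305, 108, [66, 53, 38])]
0.135 0.095 0.18 [0.626 0.199 0.275] [(185, 145, [147, 137, 108]), (82, -144, None), (298, 96, [106, 106, 96])]
25.8917
```

The seated contactor matches its expected outline to within about 1 px. Next is the force-guarded approach on the uphill side of the knob, then closing.

```bash
cat > close.py <<'E'
from h import *
from fitn import p
R=Rn(p[2]);Z=.110
r.grab(5)
a=knobpts(1.75,0)+[.029,0,0]
r.reach(*tool(p,a+[0,0,.20],.182));r.wait(.2)
f0=r.sense()['contact_force']
def go(pt,sp):
    r.servo_line(tool(p,pt,.182)[0],speed=sp)
    return (r.sense()['contact_force']-f0)@R
ok=True
for z in np.arange(.19,Z-.001,-.005):
    F=go(a+[0,0,z],.06)
    if np.linalg.norm(F)>6: ok=False;print('touch',z,F);go(a+[0,0,z+.02],.06);break
if ok:
    for q in np.r_[np.arange(1.7,.2,-.1),np.arange(.18,-.07,-.02)]:
        F=go(push(p,q,-1,Z),.10 if q>.2 else .03)
        t=np.array([np.sin(q),np.cos(q),0])@F   # reaction along +q
        if q<.3 or q>1.5: print(round(q,2),F.round(1),round(t,1))
        if np.linalg.norm(F)>(7 if q<.2 else 15): print('stop');break
print(r.sense()['clock'])
E
python3 close.py
```

```text
1.7 [-0.6 -0.1  0.5] -0.6
1.6 [-0.9 -0.9 -0.1] -0.9
0.3 [-0.4 -0.3  0.1] -0.4
0.18 [-0.7  0.1  0.1] -0.0
0.16 [-0.9  0.1  1.2] -0.1
0.14 [-0.2  0.2  0.7] 0.2
0.12 [ 0.4  0.6 -0.5] 0.7
0.1 [-0.8  0.2  0.4] 0.1
0.08 [-0.7 -0.2  1. ] -0.2
0.06 [-0.3  0.9  0.3] 0.8
0.04 [-0.4  0.6  0.5] 0.6
0.02 [-0.8  0.   0. ] 0.0
0.0 [-0.1  0.2  0.1] 0.2
-0.02 [-0.3  0.4  0.9] 0.4
-0.04 [ 0.9  5.1 -1.5] 5.1
-0.06 [ 3.1 10.  -5.1] 9.8
stop
39.85
```

The arm is hard against its stop. I'll back off and check knob and contactor numerically.

Run:
```python
from h import *
from fitn import p
b=push(p,0,-1,.110)
for d in([0,.012,0],[0,.012,.09]): r.servo_line(tool(p,b+d,.182)[0],speed=.1)
r.reach(*tool(p,[-.075,0,.40],0));r.wait(.3)
w=r.snapshot('wrist');g=cv2.cvtColor(w['frame'],cv2.COLOR_RGB2GRAY)
S=pickle.load(open('s5.pkl','rb'))
for q in(0,.1,.2): print(q,'knob mid/top',proj(w,N(p,[knobpts(q,.111),knobpts(q,.125)])).round(1).tolist())
k=proj(w,N(p,[knobpts(0,.118)]))[0].astype(int)
print(g[k[1],k[0]-40:k[0]+41].tolist(),k)
print('expected grey top',proj(w,N(p,[(.022,.02,.075),(-.022,-.02,.075)])).round(1).tolist())
print('row -14mm',g[int(proj(w,N(p,[(-.019,0,.075)]))[0][1]),k[0]-40:k[0]+41].tolist())
for n in('top','side'):
    a=r.snapshot(n)['frame'];b0=pickle.load(open('s0.pkl','rb'))[n]
    for nm,X in(('carton',(.55,-.316,.034)),('tape',(.416,-.333,.018)),('tin',(.526,.301,.092))):
        u,v=proj(b0,X)[0].astype(int);sl=np.s_[v-20:v+20,u-20:u+20]
        f=[cv2.cvtColor(i[sl],cv2.COLOR_RGB2GRAY).astype(np.float32) for i in(a,b0['frame'])]
        print(n,nm,[np.round(x,2) for x in cv2.phaseCorrelate(*f)])
print(r.sense()['contact_force'].round(1),r.sense()['clock'])
```

```text
0 knob mid/top [[255.0, 109.3], [255.0, 108.8]]
0.1 knob mid/top [[246.3, 108.8], [245.8, 108.3]]
0.2 knob mid/top [[237.6, 107.4], [236.6, 106.9]]
[228, 230, 229, 238, 246, 246, 244, 243, 245, 232, 182, 152, 151, 151, 152, 151, 152, 152, 151, 136, 117, 106, 111, 162, 209, 223, 225, 187, 109, 76, 81, 81, 81, 81, 80, 81, 81, 81, 81, 81, 80, 80, 79, 79, 79, 78, 78, 77, 77, 76, 75, 73, 137, 205, 225, 226, 225, 225, 224, 200, 154, 107, 87, 92, 126, 148, 149, 149, 149, 149, 149, 149, 216, 243, 244, 243, 243, 245, 236, 180, 123] [254 109]
expected grey top [[235.4, 89.8], [273.9, 133.8]]
row -14mm [227, 227, 227, 236, 244, 246, 244, 242, 242, 242, 212, 146, 147, 146, 146, 146, 146, 147, 147, 142, 129, 118, 105, 136, 185, 213, 220, 220, 220, 220, 220, 219, 219, 219, 218, 218, 219, 220, 179, 120, 121, 119, 120, 121, 121, 121, 121, 122, 122, 122, 123, 122, 123, 121, 120, 120, 121, 182, 209, 172, 119, 85, 88, 89, 90, 89, 123, 145, 146, 145, 145, 143, 212, 243, 243, 242, 243, 236, 186, 186, 218]
top carton [array([0.25, 0.05]), np.float64(0.92)]
top tape [array([ 0.06, -0.08]), np.float64(0.98)]
top tin [array([-0.  ,  0.01]), np.float64(0.99)]
side carton [array([0.03, 0.07]), np.float64(1.12)]
side tape [array([-0.05, -0.1 ]), np.float64(1.02)]
side tin [array([-0.33, -0.58]), np.float64(0.67)]
[ 0.6  0.2 -0.1] 42.1083
```

The knob centre is at column 254.5 and 255.0 is expected at q=0. The contactor is unmoved, the bystanders are in place and the robot is clear, so I'm handing in.

```bash
python3 -c "
from station import r
print(r.hand_in())"
```

```text
the job is handed in; nothing more can be done
None
```

The contactor is seated fully home in the pocket, the hold-down arm is back at its stop over it, the bystanders are unmoved, and the job was handed in at about 42 s; no verdict came back.

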